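# Put the octopus away and zero the sprung probe on the bench block

## Robot

A 6-joint arm with a two-finger parallel gripper is mounted at the origin on the work surface. World frame = base frame: x ahead of the robot, y to its left, z up, the work surface at z = 0. Lengths are in m, angles in rad, forces in N, time in s.
With the tool pointing down it reaches from about 0.275 to 0.825 m from the base axis. Payload 4.9 kg.
Tool frame: the origin (TCP) lies midway between the tips of the shut fingers; the grasp point (between the pads) lies 19 mm behind it; z points along the fingers, y is the line along which they close (so a half turn about z gives the same grasp; the last joint's range is limited). The gripper opens to 85 mm and grips with 20 to 120 N. Pads are 22 mm wide; open, the fingers measure 114 mm over their backs; the gripper's body (76 mm by 85 mm) begins 54 mm behind the grasp point. The pads swing forward as they close: fully open they stand 13 mm farther back than shut.
Start: joints at [-0.134, 0.326, -0.193, 1.052, 0, 1.437], TCP at [0.55, 0, 0.231] pointing down, gripper open.
Joint ranges: [-2.65, 2.65], [-0.97, 1.79], [-1.3, 1.35], [-1.93, 2.1], [-1.47, 1.37], [-3.14, 3.14]. Speed limits (rad/s): [2.57, 2.57, 3.14, 3.14, 3.14, 3.14].

## Interface

Orientations are given as [roll, pitch, yaw] about the fixed x, y, z axes, in that order (R = Rz(yaw) Ry(pitch) Rx(roll)).
In Python, from bench import status, optics, workorder gives the robot as it stands.
- The arm moves only by the tool apply_moves, never from a script. Its argument "plan" is a list of rows, each a list of 5 numbers: the opening, from 0 (shut) to 1 (fully open), then the shift along the tool's x, y, z as a fraction of full scale, then the turn about the tool's z as a fraction of full scale. A call has 1 to 5 rows; each row shifts and turns the commanded pose from where the row before left it, along the tool's axes as they then stand; what a row does not reach is not made up. Full scale, the value 1, is 20 cm for a shift and 2 rad for a turn. A row lasts 1/8 s, in which the tool goes at most 62.5 mm and 10.7 degrees, less where a joint would pass 70% of its speed; a pose out of reach is approached as far as the arm can. A call with a number of a shift or a turn outside -1 to 1 is refused whole. A call with a gripper value outside its range is refused whole. The fingers move at their own pace and stop on an object; "force" is the grip in N (left out, the last holds). Time passes only in rows, so rows that do not move let the fingers close. It gives the time, the measured TCP pose, the force, the opening and the grip force at its end, in the units of the state.
- status.sense(): the state, without advancing time (a new reading comes with each control period).
- optics.camera(name): name is "scene" or "side" or "wrist"; returns a dict with "color" (480x640x3 uint8, red, green, blue), "K" (3x3 intrinsics, pixels), "k1" (the pictures are not rectified: a ray, as slopes to the right and down, at radius r is drawn at 1 + k1 r^2 times it, then the intrinsics apply), "rvec" (rotation vector, rad) and "tvec" (3), from world to camera coordinates, as OpenCV has them. Camera axes: x right, y down, z forward; pixel columns grow to the right and rows downward; lengths in m; the calibration is good to about 2 mm. A picture is of the moment at which its call begins. There is no depth.
- workorder.close_job(): hands the job in; it is judged then, once.
The state is a dict: "clock": time; "joint_pos": joint angles; "joint_velocities": joint speeds; "tau": joint torques, N m; "tcp_pos": TCP position; "eef_rot": TCP orientation; "ft_force": force on the tool from outside, world axes, zero at the start; "ft_torque": the same for the moment, N m; "finger_gap": finger opening in m; "gripper_force": force on a finger pad.
Only numpy, scipy, OpenCV 4.12 (cv2) and the standard library are available. Lean on these libraries where they do the work, as an engineer would, in place of code of your own. Each camera call takes 0.05 s, during which the arm holds its last target. There are 200 camera calls.

## Task

Clear the aluminium bench block for zeroing the probe: put the boxwood octopus into the open drawer, let go of it and slide the drawer fully shut. Then lift the blue-handled pin vise out of its stand and hold it upright with its sprung brass tip on the red mark of the block, pressing so lightly that the tip goes about halfway in, never hard. Finish while still holding it there like that, and leave everything else on the bench where it is.

Things in the scene. Friction and masses are not known exactly. Their poses are not given: they have to be found in the camera images.
- octopus: pale boxwood octopus carving, loose, 0.03 to 0.06 kg, standing on the aluminium block at the end away from the red mark. Origin at the centre of its underside, z up. Curled arms form a round foot 53 across, 11 high (17 next to the head); round head 34 across from 24 to 38 above the origin, 30 across at 16, dome top at 48. Take it by the head from above. (sizes in mm)
- chest_drawer0 (a joint): the only drawer of the small wooden chest (chest 200 deep, 150 wide, 90 high, fixed, front towards the robot): opening in m, 0 = fully shut, at most 0.134; starts 0.105 to 0.13 open. It slides with about 1 N of friction and stays where it is left. (sizes in mm)
- drawer_floor (a point): centre of the drawer's inner floor (moves with it), 22 above the bench. x points into the chest (the way it shuts), y across, z up. Inside: x -78 to 78, y -54 to 54; side walls 46 high, front panel's top 56 above this floor, its outer face at x = -98. Open, at least x -78 to 10 lies clear of the chest's top board (56 to 68 above this floor). (sizes in mm)
- chest_drawer0_handle (a point): middle of the drawer's steel bar handle: level bar 11 thick, 86 long along y, its middle line 35 out from the front panel, 52 above the bench; same axes as drawer_floor. Push it along +x to shut the drawer. (sizes in mm)
- block: aluminium bench block, fixed, 100 (x) x 70 (y) x 30 high; origin at the centre of its underside, z up. A red mark on its top. (sizes in mm)
- mark (a point): centre of the red round mark, 14 across, on the top face of the aluminium block (30 above the bench, 34 from the block's middle along the block's +x) (sizes in mm)
- pin_vise: pin vise with a blue plastic handle, loose, 0.07 kg, upright in the wooden stand. Origin on its axis at the underside of its steel collar, which rests on the stand; z along the axis to the handle's end. Collar 24 across, 0 to 6; blue handle 16 across, 6 to 66; steel cap up to 72; chuck 11 across down to -22; sprung brass tip 5 across, round ended, down to -42. (sizes in mm)
- probe_tip (a joint): how far the sprung brass tip is pushed up into the chuck, in m: 0 = fully out, 0.016 = fully in (stop). The spring gives about 1 N at 0, 3 N at 0.008, 5 N at 0.016. (sizes in mm)
- tip_point (a point): the end of the brass tip (moves with the tip); 42 below the pin vise's origin when out (sizes in mm)
- stand: dark wooden stand, fixed, 66 x 66 x 52 high, with a 13 mm upright hole through its middle that holds the pin vise's chuck and tip; origin at the centre of its underside. Lift the pin vise straight up by 45 or more to clear it. (sizes in mm)
- wheel: a bystander: grey rubber polishing wheel, 70 across and 14 thick, lying level on an upright steel arbor with a round steel foot 64 across, 87 tall in all, loose; origin at the centre of the foot's underside (sizes in mm)
- paste_jar: a bystander: closed jar 52 across, 55 tall, loose; origin at the centre of its underside (sizes in mm)
- blank: a bystander: pale boxwood block 60 x 40 x 35, loose; origin at the centre of its underside (sizes in mm)
- mushroom: a bystander: carved wooden mushroom, 40 across, 36 tall, loose; origin at the centre of its underside (sizes in mm)
- brush: a bystander: hand brush about 20 cm long lying on the bench at the robot's right, loose; origin on its underside (sizes in mm)

How it is judged:
On the way, in this order (a step that is already met when the one before it is completed fails the run):
1. the octopus lies in the drawer, let go (x of octopus in the frame of drawer_floor between -0.075 and 0.075 m and y of octopus in the frame of drawer_floor between -0.052 and 0.052 m and z of octopus in the frame of drawer_floor between -0.006 and 0.03 m and contact force between the fingers and octopus below 0.1 N), for 0.2 s.
2. the drawer is fully shut (within 5 mm) with the octopus in it (all of step 1 and value of joint chest_drawer0 below 0.005 m), for 0.2 s.
3. the pin vise is lifted clear of its stand (value of joint chest_drawer0 below 0.005 m and z of pin_vise in the frame of stand above 0.09 m and contact force between the fingers and pin_vise above 1 N), for 0.1 s.
At the end, for the whole second after the job is handed in: Octopus let go in the drawer, drawer shut within 5 mm. Pin vise held in the fingers, still, off its stand, upright within 8 degrees; its tip's end within 7 mm of the red mark's centre and within 3 mm of its height, pushed in 4 to 12 mm and pressing on the block with 1 to 7 N (all of step 2 and horizontal distance between tip_point and mark below 0.007 m and z of tip_point in the frame of mark between -0.003 and 0.003 m and angle between pin_vise's own z axis and vertical below 0.14 rad and value of joint probe_tip between 0.004 and 0.012 m and contact force between pin_vise and block between 1 and 7 N and contact force between the fingers and pin_vise above 2 N and contact force between pin_vise and stand below 0.1 N and linear speed of pin_vise below 0.02 m/s); the arm keeps its last pose, push and grip.
It fails at once if the pin vise is pressed on the block with more than 12 N (contact force between pin_vise and block above 12 N).
It fails at once if the wheel, jar, wooden blank, mushroom or brush is moved by more than 3 cm (distance of any of wheel, paste_jar, blank, mushroom, brush from where it was at the start of the episode above 0.03 m).
It also fails if it takes over 61 s, if anything falls off the work surface, if the arm or the gripper's body presses on something with over 40 N, if the wrist force passes 120 N, or if a joint passes its speed limit or range.

## Working session

There is one attempt and no reset: what is moved stays moved. The work goes in short steps, Python scripts to look and compute and a tool call to move; the robot and the scene stay as the last step left them, time stands still between calls to the robot, and variables do not carry over. Pictures are saved under pics/ and viewed, at most 12 in all, crops included, and the job is handed in when it is done.

Besides the shell and the picture viewer there is one more tool, called after "Emit:" as name(argument=value, ...), one argument or row to a line, values as JSON. apply_moves: Moves the arm, as the interface text tells. Shift numbers are shares of 20 cm and turn numbers shares of 2 rad, none past 1 either way. Its arguments: {"type":"object","properties":{"plan":{"type":"array"},"force":{"type":"number"}},"required":["plan"]}

```bash
ls; mkdir -p pics
cat > h.py <<'E'
import numpy as np, cv2
from bench import status, optics, workorder
def snap(name,fn):
    c=optics.camera(name); cv2.imwrite('pics/'+fn+'.png',c['color'][:,:,::-1]); 
    np.savez('pics/'+fn+'.npz',K=c['K'],k1=c['k1'],rvec=c['rvec'],tvec=c['tvec']); return c
def ld(fn): return np.load('pics/'+fn+'.npz')
def dist(c): return np.array([float(c['k1']),0,0,0])
def ray(c,uv):
    n=cv2.undistortPoints(np.array([[uv]],float),c['K'],dist(c))[0,0]
    R=cv2.Rodrigues(c['rvec'])[0]; t=np.array(c['tvec']).ravel()
    return -R.T@t, R.T@np.array([n[0],n[1],1.])
def at(c,uv,z):
    o,d=ray(c,uv); return o+d*(z-o[2])/d[2]
def px(c,P):
    return cv2.projectPoints(np.array(P,float).reshape(-1,3),c['rvec'],c['tvec'],c['K'],dist(c))[0].reshape(-1,2)
E
python3 - <<'E'
from h import *
for n in ['scene','side','wrist']: snap(n,n+'0')
print(status.sense())
E
```

```text
pics
{'clock': 0.15, 'joint_pos': array([-1.34208785e-01,  3.26763014e-01, -1.93340627e-01,  1.05195455e+00,
        4.62333556e-07,  1.43658841e+00]), 'joint_velocities': array([-0.00089639, -0.00268248,  0.00405334,  0.00059241,  0.00019606,
       -0.00015515]), 'tau': array([ 1.04211274e-03, -4.43704247e+01,  2.62664723e+01,  1.04285317e-02,
       -1.23322516e-04, -3.51401161e-05]), 'tcp_pos': array([5.49585272e-01, 6.27585886e-05, 2.30692621e-01]), 'eef_rot': array([-3.14034220e+00, -1.69302406e-04,  1.57079535e+00]), 'ft_force': array([ 0.30003866,  0.09033705, -0.4427361 ]), 'ft_torque': array([-0.00182546, -0.04251851,  0.03552896]), 'gripper_force': 0.0, 'finger_gap': 0.08539878311547078}
```

View pics/scene0.png

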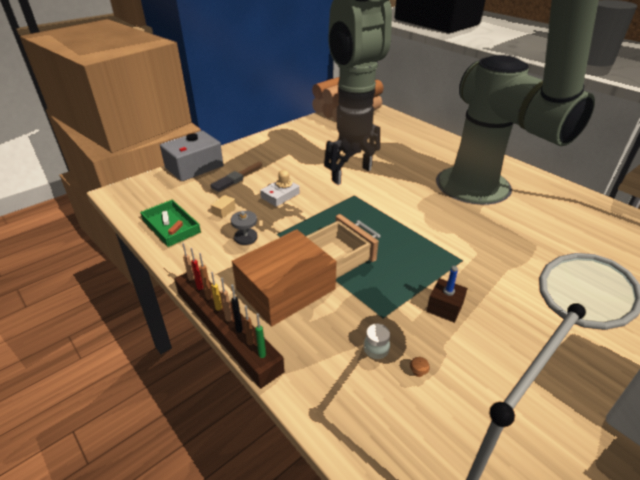

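View pics/side0.png

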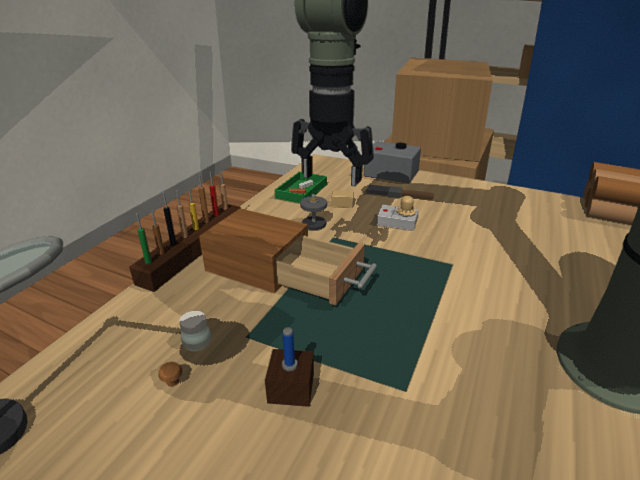

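View pics/wrist0.png

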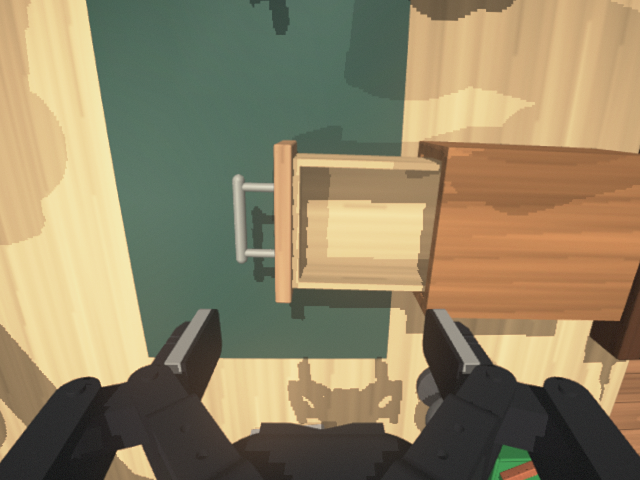

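The scene picture shows the block with octopus near (282,188), stand and vise at (449,292), and chest and drawer at (310,260). Side picture: octopus (407,207), vise (289,350). The wrist picture shows the drawer from above, with the handle bar at u≈240, v 178 to 260. I'll enlarge these areas next.

Run:
```python
import cv2, numpy as np
def crop(fn,u,v,w=80,h=60,s=5):
    I=cv2.imread(f'pics/{fn}.png')[v:v+h,u:u+w]; I=cv2.resize(I,None,fx=s,fy=s,interpolation=cv2.INTER_CUBIC)
    for k in range(0,w,10): cv2.line(I,(k*s,0),(k*s,8),(255,0,255),1); cv2.putText(I,str(u+k),(k*s+2,18),0,.35,(255,0,255),1)
    for k in range(0,h,10): cv2.line(I,(0,k*s),(8,k*s),(255,0,255),1); cv2.putText(I,str(v+k),(10,k*s+4),0,.35,(255,0,255),1)
    return I
A=np.vstack([np.hstack([crop('scene0',240,160),crop('side0',365,180)]),np.hstack([crop('scene0',410,262),crop('side0',250,352-30)])])
cv2.imwrite('pics/c1.png',A)
```

```text
(no output)
```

View pics/c1.png

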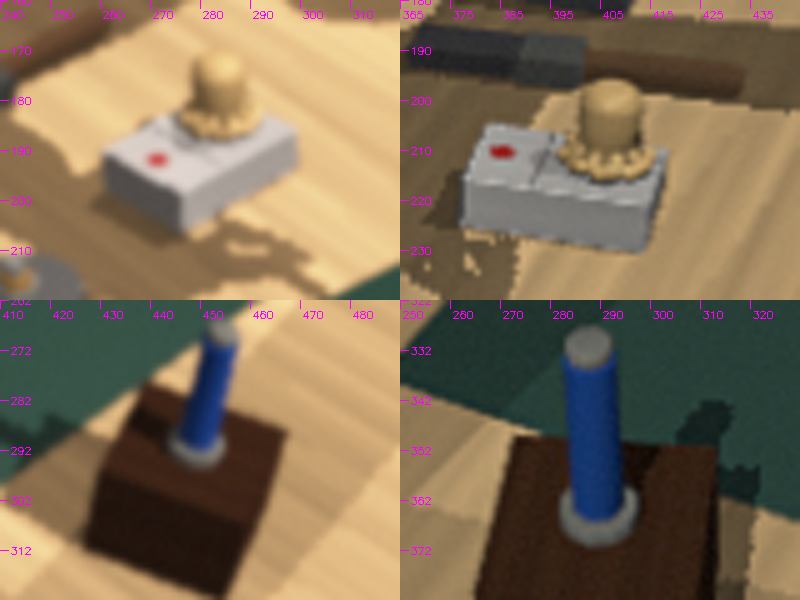

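Run:
```python
from h import *
np.set_printoptions(precision=4,suppress=True)
S,D,W=ld('scene0'),ld('side0'),ld('wrist0')
def tri(a,b):
    o,d=ray(S,a);p,e=ray(D,b); M=np.stack([d,-e],1); x=np.linalg.lstsq(M,p-o,rcond=None)[0]
    A,B=o+d*x[0],p+e*x[1]; return (A+B)/2,np.linalg.norm(A-B)
print('mark',tri((271.4,191.8),(385.4,210.4)),at(S,(271.4,191.8),.03),at(D,(385.4,210.4),.03))
print('head',tri((284,177),(407.3,202.5)),at(S,(284,177),.061),at(D,(407.3,202.5),.061))
print('cap',at(S,(454.8,268),.124),at(D,(287.6,331),.124))
print('collar mid',at(S,(449.2,292),.055),at(D,(289.6,364.3),.055))
print('block corners S',[at(S,p,.03)[:2] for p in[(261,191.5),(276,197.5),(299,186)]])
print('D',[at(D,p,.03)[:2] for p in[(382,205),(378,213.5),(415.5,220),(418.5,210)]])
print('handle',[at(W,p,.052)[:2] for p in [(238.5,178),(239.5,260)]])
print('panel top outer',[at(W,p,.078)[:2] for p in [(275,143),(276,302)]])
print('drawer inner',[at(W,p,.068)[:2] for p in [(298,166),(299,277)]])
print('chest front top',[at(W,p,.09)[:2] for p in [(447,146),(428,310)]])
print('wheel', at(S,(246,215),.08),at(D,(314,203),.08))
for n,p,q in [('jar',(377,350),(196,345)),('mush',(420,366),(171,374)),('blank',(222,207),(343,201))]: print(n,at(S,p,.02),at(D,q,.02))
```

```text
mark (array([ 0.5374, -0.3421,  0.0311]), np.float64(0.003065849051202057)) [ 0.5379 -0.3412  0.03  ] [ 0.5384 -0.3476  0.03  ]
head (array([ 0.4832, -0.3495,  0.06  ]), np.float64(0.007030529062355984)) [ 0.4879 -0.3425  0.061 ] [ 0.4832 -0.3553  0.061 ]
cap [0.499  0.2703 0.124 ] [0.4985 0.2668 0.124 ]
collar mid [0.5007 0.2723 0.055 ] [0.4991 0.2658 0.055 ]
block corners S [array([ 0.5606, -0.3627]), array([ 0.5457, -0.3076]), array([ 0.455 , -0.3128])]
D [array([ 0.5569, -0.3756]), array([ 0.5507, -0.3219]), array([ 0.451 , -0.3268]), array([ 0.4578, -0.387 ])]
handle [array([0.4746, 0.0335]), array([ 0.4697, -0.0458])]
panel top outer [array([0.512 , 0.0655]), array([ 0.507 , -0.0773])]
drawer inner [array([0.5294, 0.046 ]), array([ 0.5282, -0.0564])]
chest front top [array([0.6462, 0.0642]), array([ 0.645, -0.079])]
wheel [ 0.6966 -0.2301  0.08  ] [ 0.687  -0.2162  0.08  ]
jar [0.7134 0.2608 0.02  ] [0.6845 0.2672 0.02  ]
mush [0.6772 0.342  0.02  ] [0.6793 0.3389 0.02  ]
blank [ 0.6853 -0.3817  0.02  ] [ 0.6719 -0.3749  0.02  ]
```

Emit:
apply_moves(
  plan=[
    [0.8,-0.29,-0.055,0,0],
    [0.8,-0.29,-0.055,0,0],
    [0.8,-0.29,-0.055,0,0],
    [0.8,-0.29,-0.055,0,0],
    [0.8,-0.29,-0.055,0,0],
  ],
  force=30,
)

```text
clock: 0.78
tcp_pos: [0.4943, -0.2917, 0.2311]
eef_rot: [-3.142, -0.0, 1.571]
ft_force: [-0.2, -0.0, 0.9]
finger_gap: 0.0684
gripper_force: 0.0
```

Emit:
apply_moves(
  plan=[
    [0.8,-0.29,-0.05,0,0],
    [0.8,0,0,0,0.09],
    [0.8,0,0,0,0.09],
    [0.8,0,0,0,0.09],
    [0.8,0,0,0,0.09],
  ],
)

```text
clock: 1.4
tcp_pos: [0.4847, -0.3479, 0.2308]
eef_rot: [-3.141, 0.0, 0.845]
ft_force: [0.1, -0.2, -0.4]
finger_gap: 0.0678
gripper_force: 0.0
```

Emit:
apply_moves(
  plan=[
    [0.8,0,0,0,0.09],
    [0.8,0,0,0,0.09],
    [0.8,0,0,0,0.09],
    [0.8,0,0,0,0.09],
    [0.8,0,0,0,0.065],
  ],
)

```text
clock: 2.02
tcp_pos: [0.4848, -0.3478, 0.2309]
eef_rot: [-3.141, 0.001, -0.004]
ft_force: [-0.1, -0.9, -0.1]
finger_gap: 0.0686
gripper_force: 0.0
```

Emit:
apply_moves(
  plan=[
    [0.8,0,0,0,0],
    [0.8,0,0,0,0],
  ],
)

```text
clock: 2.28
tcp_pos: [0.4849, -0.3479, 0.2311]
eef_rot: [-3.141, 0.0, 0.003]
ft_force: [1.0, -0.6, 0.1]
finger_gap: 0.0684
gripper_force: 0.0
```

Run:
```python
from h import *
c=snap('wrist','w1'); print(px(c,[[.485,-.348,.061],[.538,-.345,.03]]), ray(c,(320,240)))
```

```text
[[322.63088307 215.59908754]
 [319.52495407 152.46489402]] (array([ 0.56762325, -0.34696965,  0.37279447]), array([-0.32153611,  0.00402709, -0.94690062]))
```

View pics/w1.png

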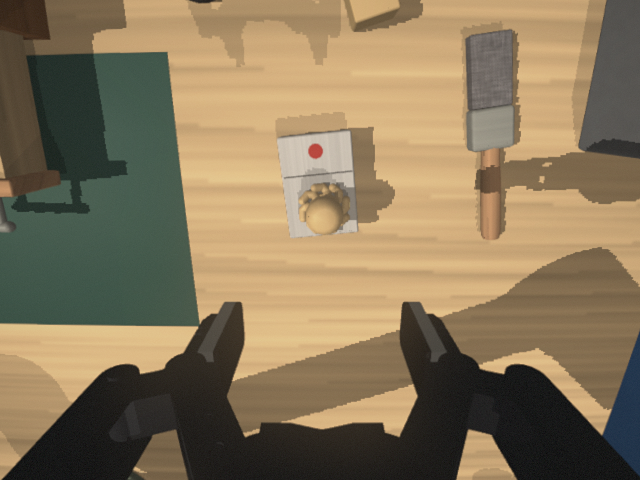

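The wrist picture shows the red mark at (315.5,151), the octopus head at about (325,214) and the block corners at about (278,136), (351,130), (357,233) and (290,237).

Run:
```python
from h import *
c=ld('w1')
print(at(c,(325,213.5),.068),at(c,(325,203),.04),at(c,(315.5,151),.03))
A=[at(c,p,.03)[:2] for p in [(278,137),(351,130.5),(357,232),(290.5,237)]];print(A,np.mean(A,0))
```

```text
[ 0.48876733 -0.35005623  0.068     ] [ 0.49182505 -0.3502867   0.04      ] [ 0.53933761 -0.34122564  0.03      ]
[array([ 0.55201193, -0.30648297]), array([ 0.55793604, -0.37401958]), array([ 0.45981556, -0.38277634]), array([ 0.45436093, -0.31565444])] [ 0.50603111 -0.34473333]
```

Emit:
apply_moves(
  plan=[
    [0.75,0.015,0.01,0.25,0],
    [0.75,0,0,0.25,0],
    [0.75,0,0,0.25,0],
    [0.75,0,0,0.12,0],
    [0.75,0,0,0.06,0],
  ],
)

```text
clock: 2.95
tcp_pos: [0.4873, -0.3493, 0.0436]
eef_rot: [-3.14, 0.002, 0.002]
ft_force: [0.8, -0.1, 0.1]
finger_gap: 0.0642
gripper_force: 0.0
```

Emit:
apply_moves(
  plan=[
    [0.2,0,0,0.01,0],
    [0.2,0,0,0,0],
    [0.2,0,0,0,0],
    [0.2,0,0,0,0],
    [0.2,0,0,0,0],
  ],
  force=25,
)

```text
clock: 3.58
tcp_pos: [0.4886, -0.3505, 0.0443]
eef_rot: [3.14, -0.001, 0.001]
ft_force: [0.2, 0.0, 4.0]
finger_gap: 0.0326
gripper_force: 25.2
```

Emit:
apply_moves(
  plan=[
    [0.2,0,0,-0.15,0],
    [0.2,0,0,-0.25,0],
    [0.2,0,0,-0.25,0],
    [0.2,0,0,-0.1,0],
    [0.2,0.05,-0.2,0,0],
  ],
)

```text
clock: 4.2
tcp_pos: [0.499, -0.3126, 0.1957]
eef_rot: [3.138, -0.004, -0.003]
ft_force: [0.9, 1.1, -1.5]
finger_gap: 0.0329
gripper_force: 25.1
```

Emit:
apply_moves(
  plan=[
    [0.2,0.07,-0.29,0,0],
    [0.2,0.07,-0.29,0,0],
    [0.2,0.07,-0.29,0,0],
    [0.2,0.07,-0.29,0,0],
    [0.2,0.07,-0.29,0,0],
  ],
)

```text
clock: 4.82
tcp_pos: [0.5678, -0.018, 0.1933]
eef_rot: [3.141, -0.0, 0.001]
ft_force: [0.3, -0.9, -0.3]
finger_gap: 0.0328
gripper_force: 25.1
```

Emit:
apply_moves(
  plan=[
    [0.2,0.01,-0.07,0,0],
    [0.2,0,0,0,0],
    [0.2,0,0,0,0],
  ],
)

```text
clock: 5.2
tcp_pos: [0.5695, -0.0073, 0.1932]
eef_rot: [3.141, 0.0, -0.001]
ft_force: [-1.0, 0.2, -1.0]
finger_gap: 0.0328
gripper_force: 25.2
```

Run:
```python
from h import *
A=[]
for n in ['scene','side','wrist']:
    c=snap(n,n+'2')
P=px(ld('scene2'),[[.6,0,.08]])[0]; Q=px(ld('side2'),[[.6,0,.08]])[0]
def crop(fn,p):
    I=cv2.imread(f'pics/{fn}.png'); u,v=int(p[0])-80,int(p[1])-75; print(fn,u,v)
    return cv2.resize(I[v:v+120,u:u+160],None,fx=2.5,fy=2.5,interpolation=cv2.INTER_CUBIC)
T=np.hstack([crop('scene2',P),crop('side2',Q)])
W=cv2.resize(cv2.imread('pics/wrist2.png'),(400,300)); 
cv2.imwrite('pics/c2.png',np.vstack([T,np.hstack([W,W*0])]))
```

```text
scene2 252 167
side2 226 177
```

View pics/c2.png

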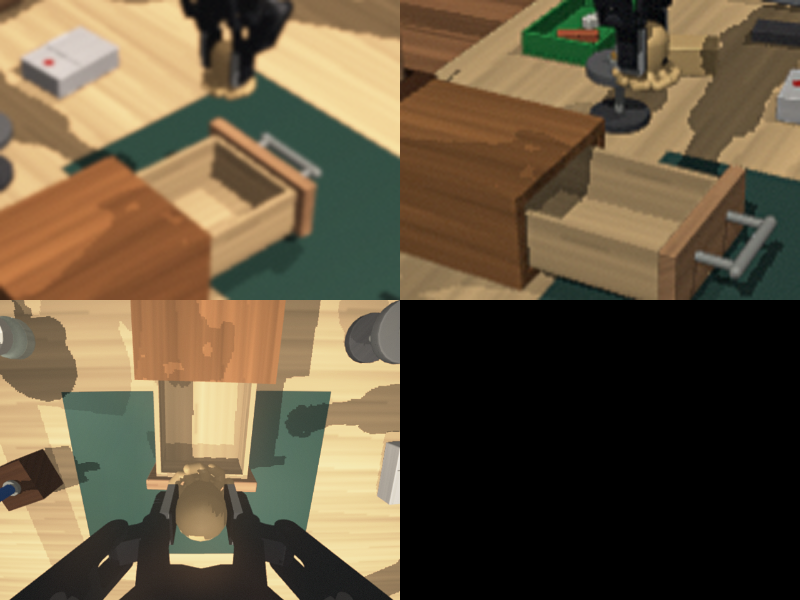

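Run:
```python
from h import *
c=ld('wrist2')
print([at(c,p,.078) for p in[(235,303),(411,306)]]);print('chest top front',[at(c,p,.09) for p in[(134*1.6,81*1.6),(284*1.6,83*1.6)]])
print('side walls top', [at(c,p,.068) for p in [(156*1.6,172*1.6),(251*1.6,172*1.6)]])
```

```text
[array([0.51116577, 0.0636144 , 0.078     ]), array([ 0.50807262, -0.07951816,  0.078     ])]
chest top front [array([0.64624903, 0.06383523, 0.09      ]), array([ 0.64401245, -0.09507896,  0.09      ])]
side walls top [array([0.53131134, 0.05223548, 0.068     ]), array([ 0.53101708, -0.07229337,  0.068     ])]
```

Emit:
apply_moves(
  plan=[
    [0.2,0.005,0,0.2,0],
    [0.2,0,0,0.25,0],
    [0.2,0,0,0.2,0],
    [0.2,0,0,0.09,0],
    [0.2,0,0,0.035,0],
  ],
)

```text
clock: 5.98
tcp_pos: [0.5698, -0.0068, 0.037]
eef_rot: [-3.141, 0.002, -0.001]
ft_force: [-0.8, 0.3, 0.3]
finger_gap: 0.0328
gripper_force: 25.2
```

Emit:
apply_moves(
  plan=[
    [0.2,0,0,0.005,0],
    [0.6,0,0,0,0],
    [0.6,0,0,0,0],
    [0.6,0,0,0,0],
    [0.6,0,0,0,0],
  ],
)

```text
clock: 6.6
tcp_pos: [0.5709, -0.0059, 0.0376]
eef_rot: [3.142, -0.001, 0.001]
ft_force: [-0.3, -0.3, -0.1]
finger_gap: 0.0512
gripper_force: 0.0
```

Emit:
apply_moves(
  plan=[
    [0.6,0,0,-0.1,0],
    [0.6,0,0,-0.2,0],
    [0.6,0,0,-0.2,0],
    [0.6,0,0,-0.2,0],
    [0.6,0,0,0,0],
  ],
)

```text
clock: 7.22
tcp_pos: [0.5732, -0.0062, 0.1809]
eef_rot: [3.141, -0.007, 0.001]
ft_force: [0.4, -1.1, 0.1]
finger_gap: 0.0514
gripper_force: 0.0
```

Run:
```python
from h import *
I=[]
for n in ['side','scene','wrist']:
    c=snap(n,n+'3')
def crop(fn,u,v):
    return cv2.resize(cv2.imread(f'pics/{fn}.png')[v:v+120,u:u+160],(400,300),interpolation=cv2.INTER_CUBIC)
W=cv2.resize(cv2.imread('pics/wrist3.png'),(400,300))
cv2.imwrite('pics/c3.png',np.hstack([crop('scene3',252,167),W]))
```

```text
(no output)
```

View pics/c3.png

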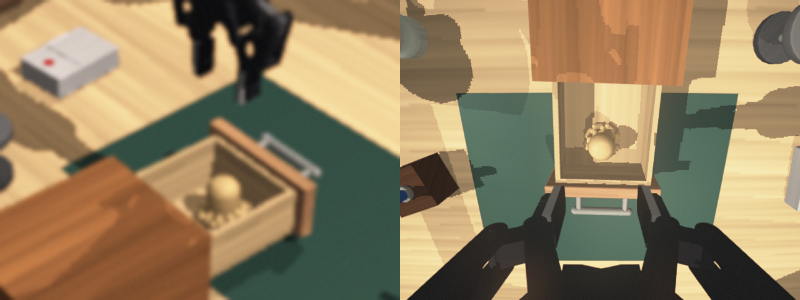

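The octopus stands upright inside the drawer (at about (602,140) in the right half of the picture). Next I close the fingers and push the handle.

Emit:
apply_moves(
  plan=[
    [0,-0.23,0,0,0],
    [0,-0.23,0,0,0],
    [0,-0.23,0,0,0],
    [0,0,0,0.25,0],
    [0,0,0,0.25,0],
  ],
)

```text
clock: 8.0
tcp_pos: [0.4321, -0.006, 0.076]
eef_rot: [3.141, -0.001, 0.001]
ft_force: [0.9, -0.1, -0.7]
finger_gap: 0.0002
gripper_force: 0.0
```

Emit:
apply_moves(
  plan=[
    [0,0,0,0.15,0],
    [0,0,0,0.055,0],
    [0,0,0,0,0],
    [0,0,0,0,0],
  ],
)

```text
clock: 8.5
tcp_pos: [0.4335, -0.0062, 0.037]
eef_rot: [3.141, -0.001, 0.001]
ft_force: [0.4, -0.7, 0.6]
finger_gap: 0.0004
gripper_force: 0.0
```

Emit:
apply_moves(
  plan=[
    [0,0.07,0,0,0],
    [0,0.1,0,0,0],
    [0,0.1,0,0,0],
    [0,0.1,0,0,0],
    [0,0.1,0,0,0],
  ],
)

```text
clock: 9.12
tcp_pos: [0.5283, -0.0064, 0.037]
eef_rot: [3.14, -0.001, 0.001]
ft_force: [-1.7, -1.4, 0.6]
finger_gap: 0.0002
gripper_force: 0.8
```

Emit:
apply_moves(
  plan=[
    [0,0.07,0,0,0],
    [0,0.06,0,0,0],
    [0,0.03,0,0,0],
    [0,0.03,0,0,0],
    [0,0,0,0,0],
  ],
)

```text
clock: 9.75
tcp_pos: [0.5654, -0.0058, 0.0364]
eef_rot: [-3.141, -0.001, 0.001]
ft_force: [0.9, 0.0, -0.5]
finger_gap: -0.0001
gripper_force: 0.0
```

Emit:
apply_moves(
  plan=[
    [0,0.015,0,0,0],
    [0,0.015,0,0,0],
    [0,0,0,0,0],
  ],
)

```text
clock: 10.12
tcp_pos: [0.571, -0.0059, 0.0363]
eef_rot: [-3.141, -0.0, 0.001]
ft_force: [0.3, 0.2, -0.2]
finger_gap: 0.0001
gripper_force: 0.0
```

Emit:
apply_moves(
  plan=[
    [0,0.015,0,0,0],
    [0,0.015,0,0,0],
    [0,0,0,0,0],
  ],
)

```text
clock: 10.5
tcp_pos: [0.5773, -0.0059, 0.0363]
eef_rot: [-3.142, -0.001, 0.001]
ft_force: [0.0, -0.4, 0.6]
finger_gap: -0.0001
gripper_force: 0.0
```

Emit:
apply_moves(
  plan=[
    [0,0.01,0,0,0],
    [0,0.01,0,0,0],
    [0,0,0,0,0],
  ],
)

```text
clock: 10.88
tcp_pos: [0.5791, -0.0059, 0.036]
eef_rot: [3.141, 0.003, 0.001]
ft_force: [-3.8, -0.0, 3.4]
finger_gap: -0.0001
gripper_force: 2.5
```

Emit:
apply_moves(
  plan=[
    [0,0.015,0,0,0],
    [0,0.01,0,0,0],
    [0,0,0,0,0],
  ],
)

```text
clock: 11.25
tcp_pos: [0.5792, -0.0059, 0.0354]
eef_rot: [3.141, 0.012, 0.0]
ft_force: [-16.0, -1.3, 13.0]
finger_gap: 0.0001
gripper_force: 8.0
```

The contact force rose at x 0.579, so the drawer is shut. Next I go above the pin vise.

Emit:
apply_moves(
  plan=[
    [0,-0.1,0,0,0],
    [0,-0.15,0,0,0],
    [0.5,0,0,-0.3,0],
    [0.5,0,0,-0.3,0],
    [0.5,0,0,-0.3,0],
  ],
)

```text
clock: 11.88
tcp_pos: [0.536, -0.0059, 0.2185]
eef_rot: [-3.141, -0.001, 0.001]
ft_force: [0.6, -0.5, -0.8]
finger_gap: 0.043
gripper_force: 0.0
```

Emit:
apply_moves(
  plan=[
    [0.5,-0.035,-0.275,-0.02,0],
    [0.5,-0.035,-0.275,-0.02,0],
    [0.5,-0.035,-0.275,-0.02,0],
    [0.5,-0.035,-0.275,-0.02,0],
    [0.5,-0.035,-0.275,0,0],
  ],
)

```text
clock: 12.5
tcp_pos: [0.4993, 0.1713, 0.2386]
eef_rot: [-3.062, -0.0, 0.145]
ft_force: [0.0, -1.0, -0.1]
finger_gap: 0.0424
gripper_force: 0.0
```

Emit:
apply_moves(
  plan=[
    [0.5,0,0,0,0],
    [0.5,0,0,0,0],
    [0.5,0,0,0,0],
  ],
)

```text
clock: 12.88
tcp_pos: [0.4993, 0.1694, 0.2378]
eef_rot: [-3.064, 0.001, 0.143]
ft_force: [0.5, -0.7, 0.4]
finger_gap: 0.0425
gripper_force: 0.0
```

Run:
```python
from h import *
c=snap('wrist','w4');s=snap('side','side4'); print(px(c,[[.499,.269,.124],[.499,.269,.055]]))
A=cv2.resize(c['color'][:,:,::-1][120:360,160:480],(400,300)); B=cv2.resize(s['color'][:,:,::-1][190:340,180:380],(400,300))
cv2.imwrite('pics/c4.png',np.hstack([A,B]))
```

```text
[[205.14563179 214.68444123]
 [233.26153353 196.07448236]]
```

View pics/c4.png

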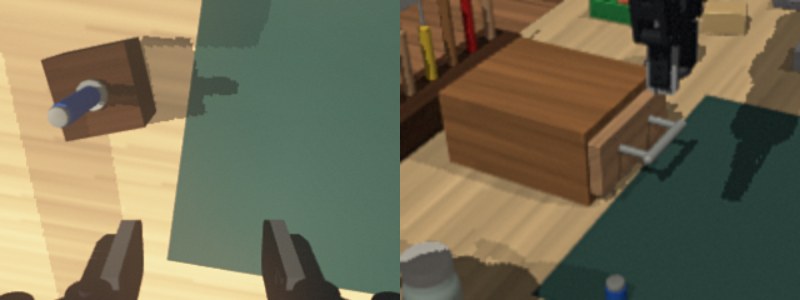

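The drawer face is flush with the chest. The tool stopped at y=0.17 with a slight tilt, so I'll check for a joint limit.

Run:
```python
from h import *
c=ld('w4'); print(status.sense()['joint_pos'].round(3))
for p,z in [((160+59*.8,120+117*.8),.124),((160+92*.8,120+96*.8),.055)]: print(p,at(c,p,z))
```

```text
[ 0.142  0.274 -0.25   1.048  0.078  3.141]
(207.2, 213.60000000000002) [0.50011829 0.26742688 0.124     ]
(233.60000000000002, 196.8) [0.49835317 0.26863121 0.055     ]
```

Joint 6 is at its limit because turning by +z raised it. I'll turn back and check that the tilt goes away.

Emit:
apply_moves(
  plan=[
    [0.5,0,0,0,-0.09],
    [0.5,0,0,0,-0.09],
    [0.5,0,0,0,-0.09],
    [0.5,0,0,0,-0.09],
    [0.5,0,0,0,-0.09],
  ],
)

```text
clock: 13.6
tcp_pos: [0.4991, 0.1696, 0.2379]
eef_rot: [-3.092, -0.061, 1.047]
ft_force: [-0.4, 0.9, 0.0]
finger_gap: 0.0425
gripper_force: 0.0
```

Emit:
apply_moves(
  plan=[
    [0.5,0,0,0,-0.09],
    [0.5,0,0,0,-0.09],
    [0.5,0,0,0,-0.09],
    [0.5,0,0,0,-0.063],
    [0.5,0,0,0,0],
  ],
)

```text
clock: 14.22
tcp_pos: [0.4991, 0.1697, 0.2379]
eef_rot: [-3.14, -0.078, 1.707]
ft_force: [-0.2, 0.5, -0.8]
finger_gap: 0.0428
gripper_force: 0.0
```

```bash
cat >> h.py <<'E'
from scipy.spatial.transform import Rotation as Ro
def toolmove(target,verbose=1):
    s=status.sense(); R=Ro.from_euler('xyz',s['eef_rot']).as_matrix()
    d=R.T@(np.array(target)-s['tcp_pos'])/.2
    print('pos',s['tcp_pos'].round(4),'rot',s['eef_rot'].round(4),'axes',R.round(3).tolist(),'tool shift',d.round(4)); return R
E
python3 - <<'E'
from h import *
R=toolmove((.4995,.268,.2)); print('up per 0.2m',R.T@[0,0,1],'y',R.T@[0,1,0],'x',R.T@[1,0,0],status.sense()['joint_pos'])
E
```

```text
pos [0.4991 0.1697 0.2379] rot [-3.1396 -0.0781  1.7074] axes [[-0.136, 0.991, -0.013], [0.988, 0.136, 0.077], [0.078, -0.002, -0.997]] tool shift [0.4705 0.0695 0.2267]
up per 0.2m [ 0.07805685 -0.00202702 -0.99694685] y [0.98766106 0.13633975 0.0770526 ] x [-0.1357673   0.99066006 -0.01264426] [ 0.14205911  0.27421763 -0.25042426  1.04776701  0.07814613  1.57610563]
```

Emit:
apply_moves(
  plan=[
    [0.5,0.2465,0.035,0.02,0],
    [0.5,0.2465,0.035,0.018,0],
    [0.5,0,0,0,0],
    [0.5,-0.016,0,0.203,0],
    [0.5,0,0,0,0],
  ],
)

```text
clock: 14.85
tcp_pos: [0.4968, 0.2684, 0.1947]
eef_rot: [-3.133, -0.077, 1.707]
ft_force: [0.5, 0.8, 0.5]
finger_gap: 0.0424
gripper_force: 0.0
```

Run:
```python
from h import *
toolmove((.4993,.2695,.075)); print(status.sense()['joint_pos'].round(3))
c=snap('wrist','w5'); cv2.imwrite('pics/w5s.png',cv2.resize(c['color'][:,:,::-1],(480,360))); print(px(c,[[.4993,.268,.124],[.4993,.268,.055]])*.75)
```

```text
pos [0.4968 0.2684 0.1947] rot [-3.1335 -0.0766  1.7072] axes [[-0.136, 0.991, -0.018], [0.988, 0.137, 0.075], [0.077, -0.008, -0.997]] tool shift [-0.0418  0.018   0.5972]
[ 0.323  0.369 -0.23   0.966  0.077  1.757]
[[244.53859843 199.11403038]
 [244.28121325 179.33776794]]
```

View pics/w5s.png

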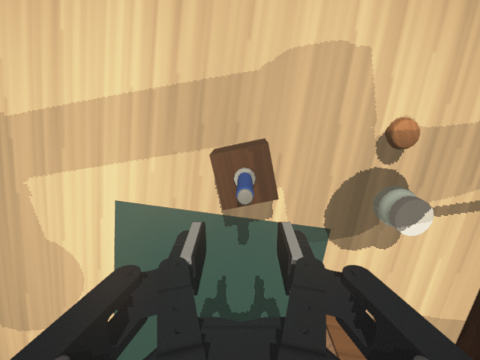

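The cap at (244.5,196) and collar at (244.5,178) match the prediction, so I go down and grip.

Emit:
apply_moves(
  plan=[
    [0.5,-0.016,0,0.2,0],
    [0.5,-0.016,0,0.2,0],
    [0.5,-0.012,0,0.15,0],
    [0.5,-0.004,0,0.048,0],
    [0.5,0,0,0,0],
  ],
)

```text
clock: 15.52
tcp_pos: [0.4996, 0.2695, 0.0783]
eef_rot: [-3.141, -0.078, 1.709]
ft_force: [-0.4, 0.5, -0.0]
finger_gap: 0.0428
gripper_force: 0.0
```

Run:
```python
from h import *
toolmove((.4993,.2695,.075))
```

```text
pos [0.4996 0.2695 0.0783] rot [-3.1405 -0.0784  1.7088] axes [[-0.137, 0.99, -0.012], [0.987, 0.138, 0.077], [0.078, -0.001, -0.997]] tool shift [-0.0011 -0.0016  0.0164]
```

Emit:
apply_moves(
  plan=[
    [0,0,0,0,0],
    [0,0,0,0,0],
    [0,0,0,0,0],
    [0,0,0,0,0],
    [0,0,0,0,0],
  ],
  force=60,
)

```text
clock: 16.15
tcp_pos: [0.5, 0.27, 0.0789]
eef_rot: [3.141, -0.079, 1.71]
ft_force: [-1.2, -0.8, 6.1]
finger_gap: 0.0148
gripper_force: 58.3
```

Run:
```python
from h import *
R=toolmove((.4996,.2695,.178)); print(R.T@[0,0,1])
```

```text
pos [0.5    0.27   0.0789] rot [ 3.1407 -0.0787  1.7099] axes [[-0.138, 0.99, -0.01], [0.987, 0.139, 0.078], [0.079, 0.001, -0.997]] tool shift [ 0.0366 -0.0017 -0.4944]
[ 7.85962084e-02  8.91739619e-04 -9.96906134e-01]
```

Emit:
apply_moves(
  plan=[
    [0,0.008,0,-0.1,0],
    [0,0.008,0,-0.1,0],
    [0,0.0095,0,-0.12,0],
    [0,0.0095,0,-0.12,0],
    [0,0.009,0,-0.11,0],
  ],
)

```text
clock: 16.77
tcp_pos: [0.499, 0.2699, 0.1888]
eef_rot: [-3.14, -0.078, 1.71]
ft_force: [0.2, 0.6, -0.4]
finger_gap: 0.0145
gripper_force: 58.8
```

Emit:
apply_moves(
  plan=[
    [0,0,0,0,0],
    [0,0,0,0,0],
  ],
)

```text
clock: 17.02
tcp_pos: [0.4985, 0.2697, 0.1869]
eef_rot: [-3.139, -0.078, 1.71]
ft_force: [-0.3, -0.1, -1.0]
finger_gap: 0.0144
gripper_force: 58.8
```

Run:
```python
from h import *
R=toolmove((.5395,-.340,.15)); s=snap('side','side6');c=snap('scene','scene6'); print(status.sense()['joint_pos'].round(2))
def crop(n,I):
    p=px(ld(n),[[.5,.27,.15]])[0].astype(int); print(n,p-[40,30]); u,v=p-[40,30]
    return cv2.resize(I['color'][v:v+60,u:u+80,::-1],(400,300),interpolation=cv2.INTER_CUBIC)
cv2.imwrite('pics/c6.png',np.hstack([crop('side6',s),crop('scene6',c)]))
```

```text
pos [0.4985 0.2697 0.1869] rot [-3.1388 -0.078   1.7096] axes [[-0.138, 0.99, -0.014], [0.987, 0.139, 0.077], [0.078, -0.003, -0.997]] tool shift [-3.0526 -0.2189 -0.0528]
[ 0.32  0.38 -0.24  0.94  0.08  1.76]
side6 [244 288]
scene6 [416 228]
```

View pics/c6.png

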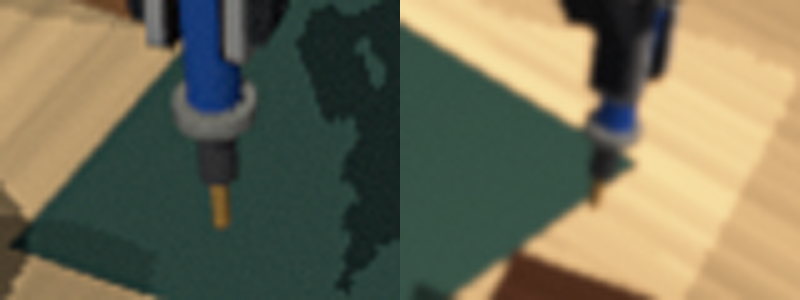

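The vise hangs in the fingers near vertical. Tip: side (288.2,333.4), scene (455,269). Collar: side (287,310), scene (458.4,253.6).

Run:
```python
from h import *
S,D=ld('scene6'),ld('side6')
def tri(a,b):
    o,d=ray(S,a);p,e=ray(D,b); x=np.linalg.lstsq(np.stack([d,-e],1),p-o,rcond=None)[0]
    A,B=o+d*x[0],p+e*x[1]; return ((A+B)/2).round(4),np.linalg.norm(A-B).round(4)
print(tri((455,269.2),(288.2,333.4)),tri((458.4,253.6),(287.,310)))
for q in ([.4985,.2685,.1185],[.4985,.2685,.1635]): print(px(S,[q]),px(D,[q]))
```

```text
(array([0.4971, 0.2695, 0.1206]), np.float64(0.0028)) (array([0.4973, 0.2686, 0.1634]), np.float64(0.0024))
[[453.7402133  269.36252373]] [[287.23164887 334.59041689]]
[[457.79697975 253.24023349]] [[285.79935128 310.44020168]]
```

Emit:
apply_moves(
  plan=[
    [0,-0.276,-0.02,-0.022,0],
    [0,-0.276,-0.02,-0.022,0],
    [0,-0.276,-0.02,-0.022,0],
    [0,-0.276,-0.02,-0.022,0],
    [0,-0.276,-0.02,-0.022,0],
  ],
)

```text
clock: 17.75
tcp_pos: [0.517, -0.0088, 0.1873]
eef_rot: [-3.139, -0.079, 1.71]
ft_force: [1.4, 0.3, -0.7]
finger_gap: 0.0142
gripper_force: 58.8
```

Emit:
apply_moves(
  plan=[
    [0,-0.276,-0.02,-0.022,0],
    [0,-0.276,-0.02,-0.022,0],
    [0,-0.276,-0.02,-0.022,0],
    [0,-0.276,-0.02,-0.022,0],
    [0,-0.276,-0.02,-0.022,0],
  ],
)

```text
clock: 18.38
tcp_pos: [0.5356, -0.2856, 0.1874]
eef_rot: [-3.139, -0.08, 1.709]
ft_force: [0.2, -0.3, -0.7]
finger_gap: 0.0141
gripper_force: 58.8
```

Emit:
apply_moves(
  plan=[
    [0,-0.276,-0.02,-0.022,0],
    [0,0,0,0,0],
    [0,0,0,0,0],
    [0,0,0,0,0],
  ],
)

```text
clock: 18.88
tcp_pos: [0.5397, -0.3379, 0.1883]
eef_rot: [-3.139, -0.079, 1.711]
ft_force: [0.0, 0.1, -0.3]
finger_gap: 0.0147
gripper_force: 58.8
```

Run:
```python
from h import *
R=toolmove((.540,-.3405,.110)); print(R.T@[0,0,-1])
```

```text
pos [ 0.5397 -0.3379  0.1883] rot [-3.1392 -0.0793  1.7111] axes [[-0.139, 0.99, -0.013], [0.987, 0.14, 0.078], [0.079, -0.002, -0.997]] tool shift [-0.0438  0.0005  0.389 ]
[-0.07924475  0.00242176  0.99685225]
```

Emit:
apply_moves(
  plan=[
    [0,-0.022,0,0.13,0],
    [0,-0.012,0,0.15,0],
    [0,-0.01,0,0.11,0],
    [0,0,0,0,0],
    [0,0,0,0,0],
  ],
)

```text
clock: 19.5
tcp_pos: [0.5407, -0.3418, 0.1113]
eef_rot: [-3.141, -0.077, 1.711]
ft_force: [0.1, -0.4, -0.1]
finger_gap: 0.0147
gripper_force: 58.8
```

Run:
```python
from h import *
R=toolmove((.540,-.3405,.0905)); F=[status.sense()['ft_force']]; 
s=snap('side','side7');c=snap('scene','scene7');w=snap('wrist','w7')
def crop(n,I,P,a=80,b=60):
    p=px(ld(n),[P])[0].astype(int); u,v=p-[a//2,b//2]; print(n,u,v)
    return cv2.resize(I['color'][v:v+b,u:u+a,::-1],(400,300),interpolation=cv2.INTER_CUBIC)
P=[.539,-.341,.04]
cv2.imwrite('pics/c7.png',np.hstack([crop('side7',s,P),crop('scene7',c,P)]))
```

```text
pos [ 0.5407 -0.3418  0.1113] rot [-3.1407 -0.0773  1.7108] axes [[-0.139, 0.99, -0.012], [0.987, 0.14, 0.076], [0.077, -0.001, -0.997]] tool shift [-0.0013 -0.0027  0.1044]
side7 344 178
scene7 230 159
```

View pics/c7.png

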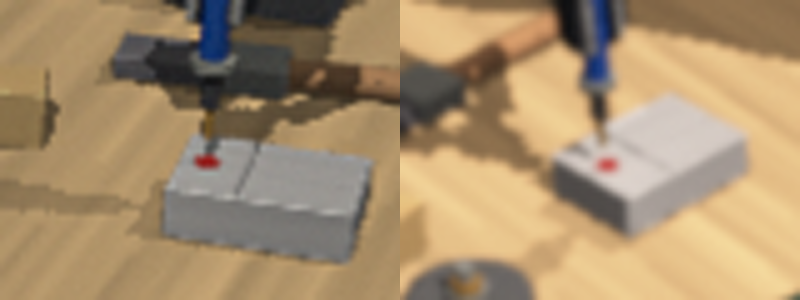

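Run:
```python
from h import *
S,D=ld('scene7'),ld('side7')
m=dict(s=(230+207/5,159+164.5/5),d=(344+206.5/5,178+161.5/5)); t=dict(s=(230+203.5/5,159+141/5),d=(344+209.5/5,178+140/5))
for z in (.041,.043):
  print(z,at(S,t['s'],z)-at(S,m['s'],.03),at(D,t['d'],z)-at(D,m['d'],.03))
print(at(S,m['s'],.03),at(D,m['d'],.03))
```

```text
0.041 [-0.00408417 -0.0079717   0.011     ] [ 0.00032996 -0.00390146  0.011     ]
0.043 [-0.00231961 -0.00533212  0.013     ] [-0.00077615  0.00010475  0.013     ]
[ 0.53823779 -0.34075612  0.03      ] [ 0.53881708 -0.34810136  0.03      ]
```

Emit:
apply_moves(
  plan=[
    [0,0.004,0.003,0.03,0],
    [0,0,0,0.03,0],
    [0,0,0,0,0],
    [0,0,0,0,0],
  ],
)

```text
clock: 20.15
tcp_pos: [0.5403, -0.3403, 0.0982]
eef_rot: [-3.14, -0.079, 1.71]
ft_force: [0.0, 0.8, 0.7]
finger_gap: 0.0147
gripper_force: 58.9
```

Emit:
apply_moves(
  plan=[
    [0,-0.001,0,0.01,0],
    [0,-0.001,0,0.01,0],
    [0,0,0,0,0],
    [0,0,0,0,0],
  ],
)

```text
clock: 20.65
tcp_pos: [0.5404, -0.3404, 0.0943]
eef_rot: [-3.14, -0.078, 1.71]
ft_force: [0.1, 0.5, 1.7]
finger_gap: 0.0143
gripper_force: 59.0
```

Emit:
apply_moves(
  plan=[
    [0,-0.001,0,0.01,0],
    [0,0,0,0.01,0],
    [0,0,0,0,0],
    [0,0,0,0,0],
  ],
)

```text
clock: 21.15
tcp_pos: [0.5404, -0.3404, 0.0903]
eef_rot: [-3.14, -0.078, 1.71]
ft_force: [-1.2, 1.5, 2.4]
finger_gap: 0.0144
gripper_force: 59.1
```

Run:
```python
from h import *
R=toolmove((.541,-.340,.0905)); F=[]
for n in ['side','scene']*4: F.append(status.sense()['ft_force']); c=snap(n,n+'8')
print(np.mean(F,0),np.std(F,0))
def crop(n,a=64,b=48):
    p=px(ld(n),[[.539,-.341,.04]])[0].astype(int); u,v=p-[a//2,b//2]; print(n,u,v)
    return cv2.resize(cv2.imread(f'pics/{n}.png')[v:v+b,u:u+a],(400,300),interpolation=cv2.INTER_CUBIC)
cv2.imwrite('pics/c8.png',np.hstack([crop('side8'),crop('scene8')]))
```

```text
pos [ 0.5404 -0.3404  0.0903] rot [-3.1398 -0.0781  1.7096] axes [[-0.138, 0.99, -0.013], [0.987, 0.139, 0.077], [0.078, -0.002, -0.997]] tool shift [ 0.0017  0.0032 -0.0009]
[-1.19343093  0.62496591  2.64007563] [0.62634123 0.40996889 0.46852802]
side8 352 184
scene8 238 165
```

View pics/c8.png

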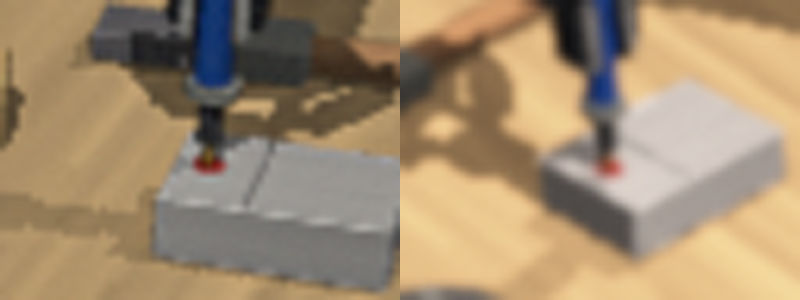

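The tip stands on the red mark in both views (side (209,166) in the crop, scene (606,167)). The push is about 3 N, which matches roughly 8 mm in, so I'm handing in.

```bash
python3 -c "
from h import *
print(workorder.close_job())"
```

```text
the job is handed in; nothing more can be done
None
```

The job is handed in, with no verdict returned. The octopus is in the shut drawer, and the pin vise is held upright with its tip on the red mark at about 3 N, which should be about 8 mm in; nothing else on the bench was touched, as far as I could see.

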